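# Latch the glue-up clamp on a frame rail

## Robot

A 6-joint arm with a two-finger parallel gripper is mounted at the origin on the work surface. World frame = base frame: x ahead of the robot, y to its left, z up, the work surface at z = 0. Lengths are in mm, angles in rad, forces in N, time in s.
With the tool pointing down it reaches from about 250 to 775 mm from the base axis. Payload 4 kg.
Tool frame: the origin (TCP) lies at the centre of the arm's flange, where the gripper is bolted on; the fingertips stand 173 mm ahead of it and the grasp point (between the pads) lies 155 mm ahead of it; x points along the fingers, z is the direction in which the jaws open and shut, and the axes are right-handed (so a half turn about x gives the same grasp; the last joint's range is limited). The gripper opens to 85 mm and grips with 20 to 120 N. Pads are 22 mm wide; open, the fingers measure 114 mm over their backs; the gripper's body (76 mm by 85 mm) begins 54 mm behind the grasp point. The pads swing forward as they close: fully open they stand 13 mm farther back than shut.
Start: joints at [-1.224, 0.087, 1.371, -0, 1.684, -0.103], TCP at [239.126, -495.297, 404.741] pointing down, gripper open.
Joint ranges: [-3.1, 3.1], [-0.76, 2.03], [0.27, 2.55], [-1.08, 4.22], [0.17, 2.65], [-2.57, 2.57]. Speed limits (rad/s): [2.79, 2.79, 3.14, 3.14, 3.14, 3.14].

## Interface

Orientations are given as a unit quaternion [x, y, z, w].
In Python, from cell import r, vision gives the robot as it stands.
- The arm moves only by the tool send_rows, never from a script. Its arguments are lists of equal length, an entry for each row: "linear": the shift along the tool's x, y, z in cm, a list of three; "turn": the turn, a rotation vector about the tool's x, y, z in rad, a list of three; "fingers": the opening in per cent of the stroke, from 0 (shut) to 100 (fully open). A call has 1 to 20 rows; each row is the pose to reach, as a shift and turn from the pose commanded when the call began, along the tool's axes at that moment; what a row does not reach only later rows make up. A row lasts 1/10 s, in which the tool goes at most 50 mm and 8.59 degrees, less where a joint would pass 70% of its speed; a pose out of reach is approached as far as the arm can. A call with a gripper value outside its range is refused whole. The fingers move at their own pace and stop on an object; the grip force is fixed at half the most. Time passes only in rows, so rows that repeat a pose let the fingers close. It gives the time, the measured TCP pose, the force and the opening at its end, in the units of the state.
- r.observe(): the state, without advancing time (a new reading comes with each control period).
- vision.camera(name): name is "scene" or "top" or "wrist"; returns (picture, depth): 420x560x3 uint8, blue, green, red; 420x560 float32, mm along the optical axis (not along the pixel's ray), 0 where there is no reading.
- vision.camera_model(name): a dict with "fx", "fy", "cx", "cy" (pixels), "R" (3x3) and "t" (3): a world point X has camera coordinates R X + t; the wrist camera has in their place "mount" (4x4, takes a point from camera to tool coordinates, whose origin is the TCP and whose axes are the tool frame's). Camera axes: x right, y down, z forward; pixel columns grow to the right and rows downward; lengths in mm; the calibration is good to about 2 mm. A picture is of the moment at which its call begins: read the wrist's pose just before it. camera_model takes no time and is no camera call.
- r.hand_in(): hands the job in, once; it reports no verdict.
The state is a dict: "clock": time; "joints": joint angles; "joint_velocities": joint speeds; "tau": joint torques, N m; "ee_pos": TCP position; "tcp_rot": TCP orientation; "contact_force": force on the tool from outside, world axes, zero at the start; "moment": the same for the moment, N m; "finger_gap": opening from 0.0 (shut) to 1.0 (fully open).
Only numpy, scipy, OpenCV 4.12 (cv2) and the standard library are available. Lean on these libraries where they do the work, as an engineer would, in place of code of your own. Each camera call takes 0.05 s, during which the arm holds its last target.

## Task

Close the draw latch of the glue-up clamp on the picture-frame rail: swing its wire loop out over the hooked keeper on the sliding jaw, lower it and draw it back so the cross bar sits snug under the hook, let go, then press the lever over centre and flat down. Once it is flat, lean on it for a moment with about 15 N so that it is truly home (at least 10 N, and never more than 35 N on the lever), then take the hand away. Do not force the loop against the jaw, and leave the glue bottle, tape roll and offcut where they are.

Things in the scene. Friction and masses are not known exactly. Their poses are not given: they have to be found in the camera images.
- clamp: Glue-up clamp fixed to the bench: white baseboard 290 x 200 x 15 mm, fixed wood block (110 mm wide, top 63 mm above the bench), dark frame rail, sliding wood jaw. Origin on the bench under the lever pivot; x points along the draw line from latch to keeper, y across the latch, z up. The latch is symmetrical about the xz plane.
- lever_pivot (a point): Axis of the lever (the y line through here), 85 mm above the bench; axes as the clamp. The loop hangs on the lever's crank pin, 16 mm from this axis: at lever angle a the pin is at x = -16 sin(a + 0.349), z = 16 cos(a + 0.349) mm from here.
- lever (a joint): Lever angle, rad: 0 handle upright, positive as it swings away from the keeper (to clamp -x), 1.571 flat and home on its buffer (gives under 1 mm); can lean to -0.9 towards the keeper. Starts near 0; friction (0.05 Nm) holds it. Once the hooked loop is taut (near 0) it works against the jaw spring, up to about 0.5 Nm, passes centre at about 1.22, then goes home by itself.
- handle: The lever's handle: steel bar 26 mm wide (y), 7 mm thick (x), from 10 to 80 mm from the pivot. Origin on the pivot axis; z runs along the handle to its end, x is the normal of the face turned to the keeper, which is the upper face when flat (then 3.5 mm above pivot height).
- lever_end (a point): Middle of the free end of the handle, 80 mm from the pivot.
- loop: Steel loop: two 6 mm rods, 46 mm wide over all. Origin at its hinge (the lever's crank pin); x along the rods to the cross bar, y across, z up when level. The stiff hinge keeps it at the angle where it is left; it starts raised 0.05 to 0.6 rad. Moving it to or from the keeper swings the lever along (3 to 5 N), so the bar can be put anywhere in the clamp's xz plane within reach.
- loop_bar (a point): Middle of the loop's cross bar, 6 mm round, along y, 85 mm from the loop's hinge; axes as the loop.
- loop_bead (a point): Middle of the black finger bead of the loop: a cylinder 16 mm in diameter lying along y, flat ends 16 mm apart, on a stem: 7.5 mm beyond the bar (loop x) and 30 mm above it (loop z). Pinch its flat ends from above; the loop may pivot between the fingers.
- keeper (a point): Seat of the bar, on the jaw, 85 mm above the bench; axes as the clamp. Keeper 12 mm wide: post face 3 mm before here (latch side), 8 mm thick; lip 5.5 to 9.5 mm above, reaching 2 mm beyond here; shelf 4.5 mm below, reaching 15 mm beyond. The bar goes over the lip, down onto the shelf at least 7 mm beyond here, then back under the lip to the post.
- jaw (a joint): Travel of the sliding jaw (with the keeper) towards the latch, m: 0 at the start on its stop, spring loaded outwards (20 N at 0, 5 N more per mm), about 0.008 with the latch closed.
- glue: Bystander: white glue bottle, 52 mm diameter, 130 mm tall; origin under its base.
- tape: Bystander: tape roll lying flat, 96 mm diameter, 25 mm high; origin under its centre.
- offcut: Bystander: dark wood offcut 100 x 30 x 20 mm; origin under its centre.

How it is judged:
By the outcome, as a careful person would: the job done as asked, in the order asked, and still so for the second after the job is handed in, with the robot touching nothing.
It also fails if it takes over 64 s, if anything falls off the work surface, if the arm or the gripper's body presses on something with over 40 N, if the wrist force passes 120 N, or if a joint passes its speed limit or range.

## Working session

There is one attempt and no reset: what is moved stays moved. The work goes in short steps, Python scripts to look and compute and a tool call to move; the robot and the scene stay as the last step left them, time stands still between calls to the robot, and variables do not carry over. Pictures are saved under pics/ and viewed, and the job is handed in when it is done.

Besides the shell and the picture viewer there is one more tool, called after "Request:" as name(argument=value, ...) on one line, values as JSON. send_rows: Moves the arm, as the interface text tells. Its arguments: {"type":"object","properties":{"linear":{"type":"array"},"turn":{"type":"array"},"fingers":{"type":"array"}},"required":["linear","turn","fingers"]}

```bash
ls; mkdir -p pics
python3 - <<'E'
from cell import r, vision
import cv2,numpy as np
s=r.observe();print(s)
for n in ("scene","top"):
    p,d=vision.camera(n);cv2.imwrite(f"pics/{n}0.png",p);np.save(f"pics/{n}0.npy",d)
    m=vision.camera_model(n);print(n,{k:np.round(v,3).tolist() for k,v in m.items()})
print(vision.camera_model("wrist"))
E
```

```text
pics
{'clock': 0.0, 'joints': array([-1.22410643e+00,  8.79597788e-02,  1.37228551e+00,  9.36918317e-06,
        1.68355631e+00, -1.03107393e-01]), 'joint_velocities': array([ 1.53288852e-03,  1.79197208e-04, -8.68318595e-05, -1.00616877e-03,
       -7.69676633e-04,  1.45570344e-03]), 'tau': array([-2.40292820e-06, -3.51859653e+01, -3.13273251e+01, -1.22089978e-04,
        1.08651948e-02,  1.65826739e-07]), 'ee_pos': array([ 239.08591167, -495.19183738,  403.52020717]), 'tcp_rot': array([ 0.37638768,  0.59952518, -0.37542039,  0.59829876]), 'contact_force': array([0.14618298, 0.76698946, 1.08117166]), 'moment': array([0.01332896, 0.00367732, 0.01513312]), 'finger_gap': 1.000200895340949}
scene {'fx': 398.868, 'fy': 398.868, 'cx': 277.545, 'cy': 213.047, 'R': [[-0.032, 0.999, 0.006], [0.81, 0.03, -0.586], [-0.585, -0.014, -0.811]], 't': [-74.503, -415.216, 1335.132]}
top {'fx': 470.939, 'fy': 470.939, 'cx': 283.279, 'cy': 217.833, 'R': [[-0.003, -1.0, 0.0], [-0.984, 0.003, -0.177], [0.177, -0.001, -0.984]], 't': [96.568, 597.877, 962.657]}
{'fx': 375.0505054915077, 'fy': 375.0505054915077, 'cx': 280.9316532031833, 'cy': 211.69863605730035, 'mount': array([[ 2.11329904e-03, -3.10484148e-01,  9.50576208e-01,
         3.11769126e+01],
       [-1.11703556e-03, -9.50578471e-01, -3.10482403e-01,
         7.85524138e+01],
       [ 9.99997143e-01, -4.05685259e-04, -2.35567840e-03,
        -7.73509455e-01],
       [ 0.00000000e+00,  0.00000000e+00,  0.00000000e+00,
         1.00000000e+00]])}
```

View pics/scene0.png

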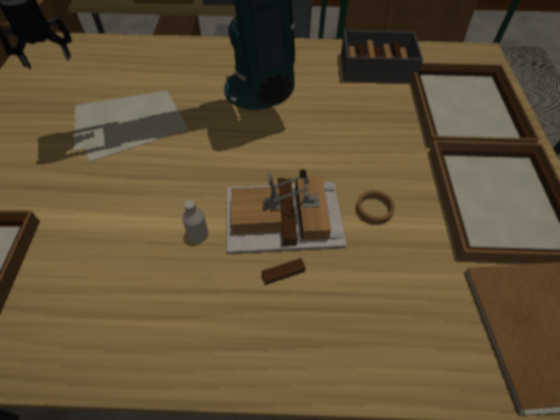

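View pics/top0.png

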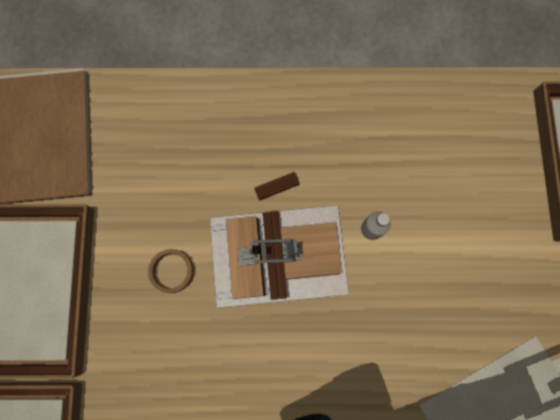

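```bash
cat > h.py <<'E'
import numpy as np,cv2
from scipy.spatial.transform import Rotation as Ro
from cell import r,vision
def model(n,s=None):
    m=vision.camera_model(n)
    if n=="wrist":
        T=np.eye(4);T[:3,:3]=Ro.from_quat(s["tcp_rot"]).as_matrix();T[:3,3]=s["ee_pos"]
        W=T@m["mount"];R=W[:3,:3].T;t=-R@W[:3,3]
    else: R=np.array(m["R"]);t=np.array(m["t"])
    K=np.array([[m["fx"],0,m["cx"]],[0,m["fy"],m["cy"]],[0,0,1]]);return K,R,t
def ray(M,uv):
    K,R,t=M;uv=np.atleast_2d(uv);d=np.c_[uv,np.ones(len(uv))]@np.linalg.inv(K).T@R
    return -R.T@t,d
def onz(M,uv,z):
    c,d=ray(M,uv);return c+d*((z-c[2])/d[:,2])[:,None]
def proj(M,X):
    K,R,t=M;p=(np.atleast_2d(X)@R.T+t)@K.T;return p[:,:2]/p[:,2:]
def tri(M1,u1,M2,u2):
    P=[K@np.c_[R,t] for K,R,t in (M1,M2)]
    X=cv2.triangulatePoints(P[0],P[1],np.float64(u1).reshape(2,1),np.float64(u2).reshape(2,1)).ravel();X=X[:3]/X[3]
    return X,proj(M1,X)-u1,proj(M2,X)-u2
def pts(M,d):
    K,R,t=M;v,u=np.mgrid[:d.shape[0],:d.shape[1]]
    c=np.stack([(u-K[0,2])/K[0,0]*d,(v-K[1,2])/K[1,1]*d,d],-1);return (c-t)@R
def crop(p,x0,y0,w,h,k,fn):
    cv2.imwrite(fn,cv2.resize(p[y0:y0+h,x0:x0+w],None,fx=k,fy=k,interpolation=cv2.INTER_CUBIC))
E
python3 - <<'E'
from h import *
p=cv2.imread("pics/top0.png");crop(p,205,195,150,115,5,"pics/t1.png")
p=cv2.imread("pics/scene0.png");crop(p,220,160,135,100,5.9,"pics/s1.png")
for n in("top","scene"):
    d=np.load(f"pics/{n}0.npy");print(n,(d==0).mean())
M=model("top");X=pts(M,np.load("pics/top0.npy"))
for u,v in[(315,250),(290,250),(275,230),(245,225),(242,258),(264,252),(377,225),(185,270),(277,187)]:print(u,v,X[v,u].round(1))
E
```

```text
top 0.0038945578231292517
scene 0.004166666666666667
315 250 [527.5  28.   60.9]
290 250 [520.6  81.8 124.9]
275 230 [ 418.1   95.8 1053.3]
245 225 [580.3 176.1  68.2]
242 258 [510.7 182.   63.5]
264 252 [528.4 137.7  15.2]
377 225 [574.2 -97.1 100.7]
185 270 [ 4.903e+02  3.142e+02 -1.000e-01]
277 187 [675.7 108.9  16.8]
```

View pics/t1.png

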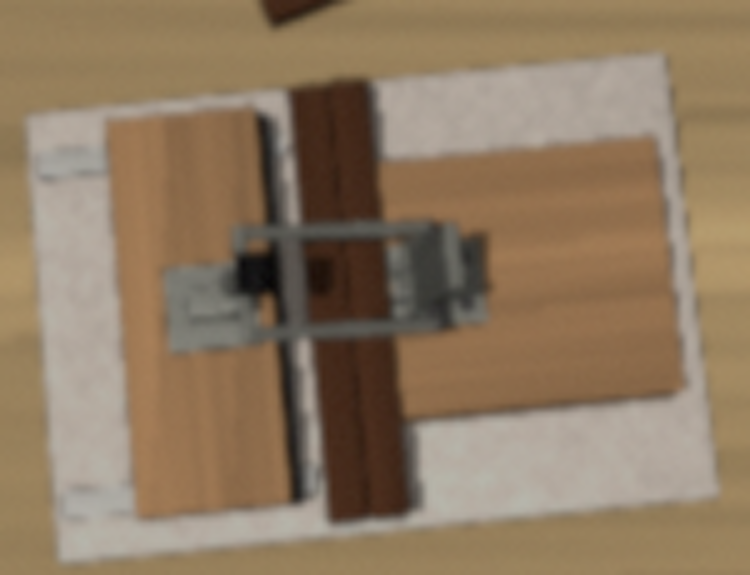

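View pics/s1.png

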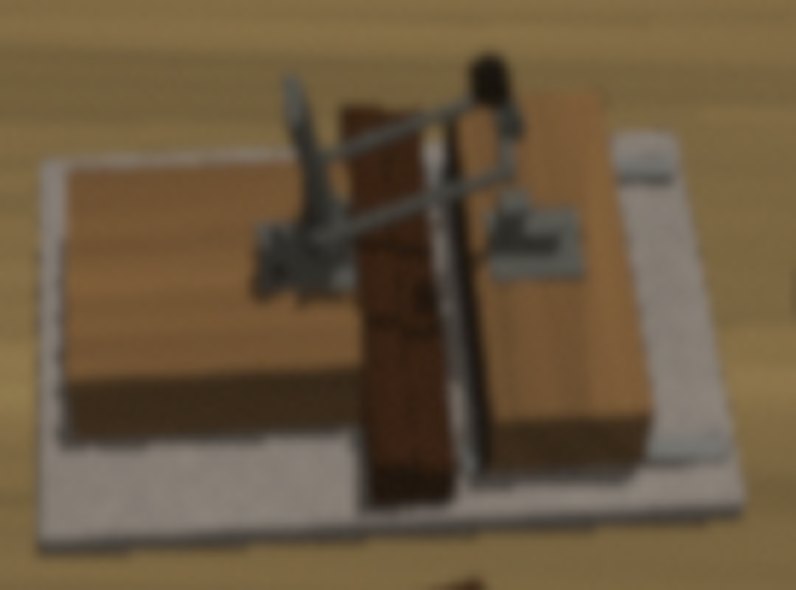

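Run:
```python
from h import *
M=model("top");S=model("scene")
c=np.array([[27,115],[662,57],[717,493],[60,562]])/5+[205,195]
X=onz(M,c,15);print(X.round(1))
print("edge lens",[np.linalg.norm(X[i]-X[(i+1)%4]).round(1) for i in range(4)])
for i,j in((1,0),(2,3)):
    d=X[j]-X[i];print("x dir yaw",np.arctan2(d[1],d[0]))
for i,j in((1,2),(0,3)):
    d=X[j]-X[i];print("y dir yaw-90",np.arctan2(d[1],d[0])-np.pi/2)
s=r.observe();print(Ro.from_quat(s["tcp_rot"]).as_matrix().round(3))
# bead: top crop (258,272), scene crop (490,80)
t=np.array([257,272])/5+[205,195];q=np.array([489,80])/5.9+[220,160]
print("bead",tri(M,t,S,q))
```

```text
[[605.1 258.1  15. ]
 [630.9 -27.   15. ]
 [437.  -46.5  15. ]
 [408.3 239.   15. ]]
edge lens [np.float64(286.3), np.float64(194.8), np.float64(286.9), np.float64(197.7)]
x dir yaw 1.6608101086625748
x dir yaw 1.6710414334928259
y dir yaw-90 -4.6123448647309875
y dir yaw-90 -4.615471041402892
[[-0.001  0.901  0.435]
 [ 0.002  0.435 -0.901]
 [-1.     0.    -0.002]]
bead (array([517.38125312, 146.52475376, 165.63931974]), array([[-0.25886509, -0.00391724]]), array([[-0.30374776, -0.00044807]]))
```

Request:
send_rows(linear=[[-1.6,52.5,-44.1],[-1.6,52.5,-44.1],[-1.6,52.5,-44.1],[-1.6,52.5,-44.1],[-1.6,52.5,-44.1],[-1.6,52.5,-44.1],[-1.6,52.5,-44.1],[-1.6,52.5,-44.1],[-1.6,52.5,-44.1],[-1.6,52.5,-44.1],[-1.6,52.5,-44.1],[-1.6,52.5,-44.1],[-1.6,52.5,-44.1],[-1.6,52.5,-44.1],[-1.6,52.5,-44.1],[-1.6,52.5,-44.1],[-1.6,52.5,-44.1],[-1.6,52.5,-44.1]], turn=[[-1.216,0,0],[-1.216,0,0],[-1.216,0,0],[-1.216,0,0],[-1.216,0,0],[-1.216,0,0],[-1.216,0,0],[-1.216,0,0],[-1.216,0,0],[-1.216,0,0],[-1.216,0,0],[-1.216,0,0],[-1.216,0,0],[-1.216,0,0],[-1.216,0,0],[-1.216,0,0],[-1.216,0,0],[-1.216,0,0]], fingers=[100,100,100,100,100,100,100,100,100,100,100,100,100,100,100,100,100,100])

```text
clock: 1.9
ee_pos: [519.9, 128.9, 420.8]
tcp_rot: [-0.033, 0.706, 0.033, 0.706]
contact_force: [-0.7, 0.9, 1.4]
finger_gap: 0.998
```

```bash
cat > snap.py <<'E'
import sys,pickle
from h import *
def snap(tag):
    s=r.observe();p,d=vision.camera("wrist")
    cv2.imwrite(f"pics/w{tag}.png",p);pickle.dump((s,d,p),open(f"pics/w{tag}.pkl","wb"))
    print(s["clock"],s["ee_pos"].round(1),Ro.from_quat(s["tcp_rot"]).as_matrix().round(3).tolist(),s["contact_force"].round(2),round(s["finger_gap"],3))
snap(sys.argv[1])
E
python3 snap.py 1
```

```text
1.9 [519.9 128.9 420.8] [[0.0, -0.093, 0.996], [-0.0, 0.996, 0.093], [-1.0, -0.0, 0.0]] [-0.68  0.86  1.44] 0.998
```

View pics/w1.png

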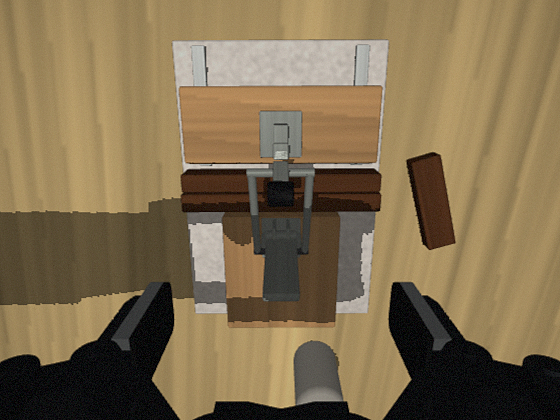

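Run:
```python
from h import *
import pickle
s,d,p=pickle.load(open("pics/w1.pkl","rb"));M=model("wrist",s)
crop(p,230,95,110,215,2.7,"pics/w1c.png")
q=cv2.resize(p[95:315,225:335],None,fx=5,fy=5,interpolation=cv2.INTER_CUBIC)
cv2.imwrite("pics/w1a.png",q[:600]);cv2.imwrite("pics/w1b.png",q[500:])
X=pts(M,d)
for u,v in[(281,193),(281,150),(281,130),(265,115),(281,115),(281,173),(260,173),(282,295),(282,270),(255,215),(308,215),(200,100),(350,100),(281,305)]:print(u,v,X[v,u].round(1))
c=np.array([[173,41],[388,41],[369,313],[194,313]])
print(onz(M,c,15).round(1))
```

```text
281 193 [511.2 208.4 389.6]
281 150 [515.1 163.7  94.5]
281 130 [513.8 177.7  80.6]
265 115 [499.4 187.2  65.3]
281 115 [512.8 188.5  65.3]
281 173 [515.7 157.9 153.2]
260 173 [501.8 153.8 140. ]
282 295 [524.   75.3 162.7]
282 270 [523.4  82.1 138.7]
255 215 [499.7 117.3 121.5]
308 215 [539.6 120.6 120.3]
200 100 [443.9 194.1  60.6]
350 100 [569.  205.7  63.3]
281 305 [529.7   4.9  62. ]
[[408.6 241.7  15. ]
 [604.5 259.8  15. ]
 [634.2 -25.4  15. ]
 [433.6 -44.1  15. ]]
```

View pics/w1a.png

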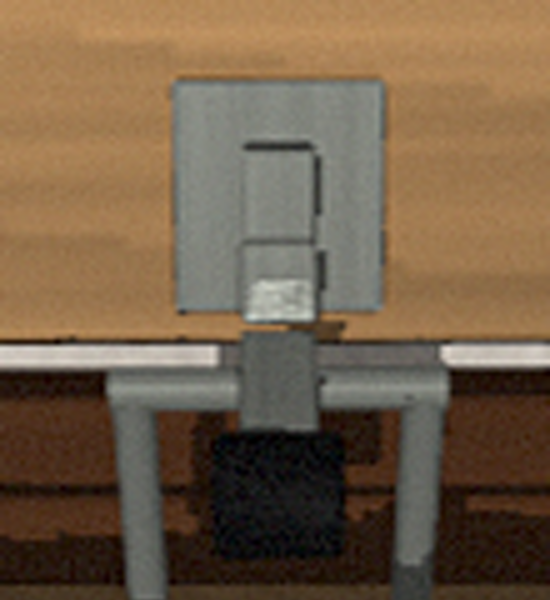

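View pics/w1b.png

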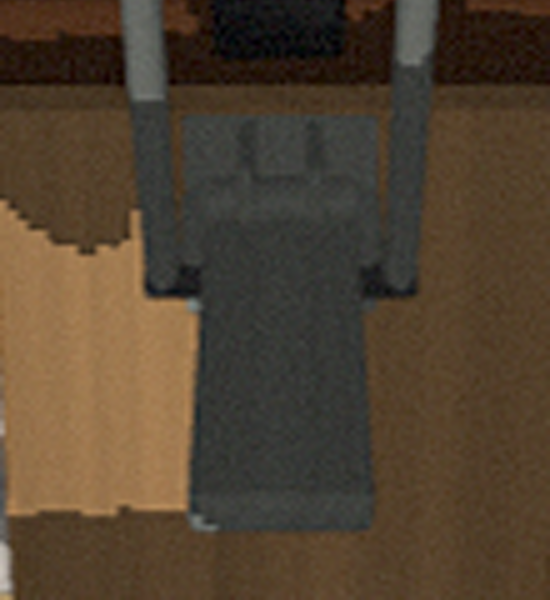

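```bash
cat >> h.py <<'E'
YAW=0.0935+np.pi/2
CX=np.array([np.cos(YAW),np.sin(YAW),0]);CY=np.array([-np.sin(YAW),np.cos(YAW),0])
O=np.array([520.,70.,0])   # provisional reference point
def cl(X): # world -> provisional clamp frame
    D=np.atleast_2d(X)-O;return np.c_[D@CX,D@CY,D[:,2]]
E
python3 - <<'E'
from h import *
import pickle
s,d,p=pickle.load(open("pics/w1.pkl","rb"));M=model("wrist",s);X=pts(M,d)
f=lambda u,v:[225+u/5,95+v/5]
print("lip outer",cl(onz(M,f(279.5,240),94.5)).round(1))
print("post latch edge",cl(onz(M,f(279.5,321),94.5)).round(1))
print("shelf end",cl(onz(M,f(279.5,147),80.5)).round(1))
print("keeper plate", cl(onz(M,[f(174,80),f(385,80),f(175,312),f(382,312)],65.5)).round(1).tolist())
print("board",cl(onz(M,np.array([[173,41],[388,41],[369,313],[194,313]]),15)).round(1).tolist())
def med(u0,u1,v0,v1):
    A=cl(X[v0:v1,u0:u1].reshape(-1,3));dd=d[v0:v1,u0:u1].ravel();A=A[dd>150]
    return np.median(A,0).round(1),A.std(0).round(1),len(A)
for n,b in dict(lip=(276,286,144,149),bar1=(254,270,170,174),bar2=(291,304,170,174),bead=(272,288,184,203),hend=(267,294,294,299),hface=(268,292,250,290),rodL=(251,254,180,190),stem=(276,286,164,178)).items(): print(n,*med(*b))
for v in range(176,256,8):
    print(v,[med(u0,u1,v,v+3)[0].tolist() for u0,u1 in ((249,260),(300,312))])
for v in range(236,302,4): print("h",v,med(274,288,v,v+3)[0])
E
```

```text
lip outer [[99.2 -3.8 94.5]]
post latch edge [[86.5 -3.8 94.5]]
shelf end [[112.2  -3.8  80.5]]
keeper plate [[121.9, 13.8, 65.5], [121.8, -21.4, 65.5], [83.0, 14.4, 65.5], [82.9, -21.5, 65.5]]
board [[181.4, 94.9, 15.0], [181.0, -101.8, 15.0], [-105.7, -104.8, 15.0], [-105.5, 96.6, 15.0]]
lip [96.8 -3.5 94. ] [1.1 2.3 0.6] 50
bar1 [ 86.2   9.3 139.4] [0.7 3.1 0.8] 64
bar2 [ 86.3 -14.7 139.6] [0.8 2.5 0.8] 51
bead [ 80.4  -2.7 174. ] [3.1 2.7 1.4] 303
hend [  4.4  -3.1 163. ] [1.2 5.3 0.6] 135
hface [ 11.2  -2.4 136.9] [ 2.7  5.2 13.7] 958
rodL [ 76.1  16.3 135.5] [2.3 0.6 1.3] 30
stem [ 89.1  -3.6 151. ] [1.9 1.9 3.8] 140
176 [[81.7, 16.6, 138.2], [81.8, -22.3, 138.1]]
184 [[74.8, 17.1, 134.5], [74.7, -22.7, 134.1]]
192 [[68.2, 17.1, 130.9], [68.1, -22.9, 130.4]]
200 [[61.2, 17.2, 127.1], [61.0, -23.1, 127.3]]
208 [[53.7, 17.2, 123.1], [53.8, -23.0, 123.0]]
216 [[46.0, 17.0, 119.3], [45.9, -23.0, 119.1]]
224 [[38.2, 17.1, 115.5], [38.0, -22.8, 114.8]]
232 [[29.8, 17.6, 111.2], [29.5, -23.3, 110.7]]
240 [[21.3, 18.2, 106.4], [20.6, -23.3, 105.1]]
248 [[12.2, 18.7, 101.7], [11.9, -24.1, 101.6]]
h 236 [18.5 -3.3 89.4]
h 240 [18.6 -3.4 99. ]
h 244 [ 17.5  -3.4 104.8]
h 248 [ 16.3  -3.4 110.5]
h 252 [ 15.2  -3.4 116. ]
h 256 [ 14.2  -3.4 121.3]
h 260 [ 13.3  -3.4 126.5]
h 264 [ 12.3  -3.4 131.3]
h 268 [ 11.3  -3.4 136.1]
h 272 [ 10.4  -3.4 140.8]
h 276 [  9.5  -3.4 145.4]
h 280 [  8.7  -3.4 149.9]
h 284 [  7.9  -3.4 154.1]
h 288 [  7.1  -3.4 158.1]
h 292 [  6.1  -3.4 162.2]
h 296 [  3.5  -3.4 162.9]
h 300 [-61.1  -3.4  62.7]
```

Request:
send_rows(linear=[[0,2.0,-0.17],[2,2.0,-0.17],[4,2.0,-0.17],[5,2.0,-0.17],[6,2.0,-0.17],[6,2.0,-0.17],[6,2.0,-0.17],[6,2.0,-0.17],[6,2.0,-0.17]], turn=[[0,0,0],[0,0,0],[0,0,0],[0,0,0],[0,0,0],[0,0,0],[0,0,0],[0,0,0],[0,0,0]], fingers=[50,50,50,50,50,50,50,50,50])

```text
clock: 2.85
ee_pos: [516.8, 149.8, 361.7]
tcp_rot: [-0.033, 0.706, 0.034, 0.707]
contact_force: [0.1, 0.2, 0.1]
finger_gap: 0.504
```

```bash
python3 snap.py 2
```

```text
2.85 [516.8 149.8 361.7] [[0.002, -0.095, 0.995], [0.0, 0.995, 0.095], [-1.0, 0.0, 0.002]] [0.12 0.21 0.06] 0.504
```

View pics/w2.png

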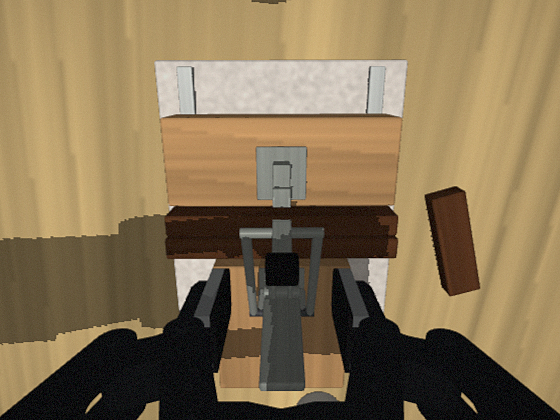

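```bash
cat > meas.py <<'E'
import sys,pickle
from h import *
s,d,p=pickle.load(open(f"pics/w{sys.argv[1]}.pkl","rb"));M=model("wrist",s);X=cl(pts(M,d).reshape(-1,3)).reshape(420,560,3)
print("tcp cl",cl(s["ee_pos"]).round(1))
E
python3 - <<'E'
import sys;sys.argv=["",'2'];exec(open("meas.py").read())
g=p.max(2);m=((g<28)&(d>130)&(d<235)).astype(np.uint8)
m[:, :235]=0;m[:,325:]=0;m[:235]=0;m[300:]=0
n,l,st,c=cv2.connectedComponentsWithStats(m);print(st,c.round(1))
for v in range(246,296,4): print(v,np.median(X[v,270:295],0).round(1))
K=[u for u in ((273,292,188,193),(273,290,162,180))]
for u0,u1,v0,v1 in K: print(np.median(X[v0:v1,u0:u1].reshape(-1,3),0).round(1))
for v in range(240,310,10): print(v,[np.median(X[v,a:b],0).round(1).tolist() for a,b in ((241,250),(310,322))])
E
```

```text
tcp cl [[ 79.8  -4.3 361.7]]
[[     0      0    560    420 234130]
 [   265    253     34     33   1070]] [[279.5 209.2]
 [281.6 268.9]]
246 [ 85.4  -3.7 157. ]
250 [ 84.4  -3.6 159.7]
254 [ 85.8  -3.6 167.4]
258 [ 85.1  -3.6 170.5]
262 [ 83.8  -3.6 171.9]
266 [ 82.4  -3.6 173.4]
270 [ 80.8  -3.6 174.2]
274 [ 79.   -3.6 174.7]
278 [ 76.9  -3.6 174.7]
282 [ 74.5  -3.6 174. ]
286 [22.9 -4.  85.3]
290 [21.4 -4.  88.5]
294 [18.6 -4.  89.4]
[97.6 -3.9 93.6]
[108.   -3.2  79.8]
240 [[80.7, 16.6, 137.6], [80.5, -22.9, 137.2]]
250 [[73.0, 17.3, 133.8], [72.7, -23.4, 133.1]]
260 [[64.6, 18.0, 129.3], [64.3, -23.4, 128.6]]
270 [[55.3, 18.8, 123.8], [55.4, -24.0, 123.9]]
280 [[45.6, 19.5, 118.3], [46.2, -24.9, 119.5]]
290 [[6.5, 25.7, 62.4], [21.2, -28.4, 88.1]]
300 [[-2.5, 25.1, 62.8], [-2.4, -31.4, 62.9]]
```

Request:
send_rows(linear=[[1.5,-0.18,-0.06],[2.7,-0.18,-0.06],[3.4,-0.18,-0.06],[3.7,-0.18,-0.06],[3.7,-0.18,-0.06],[3.7,-0.18,-0.06],[3.7,-0.18,-0.06]], turn=[[0,0,0],[0,0,0],[0,0,0],[0,0,0],[0,0,0],[0,0,0],[0,0,0]], fingers=[50,50,50,50,50,40,36])

```text
clock: 3.6
ee_pos: [516.3, 148.1, 324.3]
tcp_rot: [-0.034, 0.706, 0.034, 0.707]
contact_force: [-0.5, -0.4, -0.7]
finger_gap: 0.362
```

```bash
python3 snap.py 3
```

```text
3.6 [516.3 148.1 324.3] [[0.001, -0.095, 0.995], [0.0, 0.995, 0.095], [-1.0, 0.0, 0.001]] [-0.51 -0.43 -0.71] 0.362
```

View pics/w3.png

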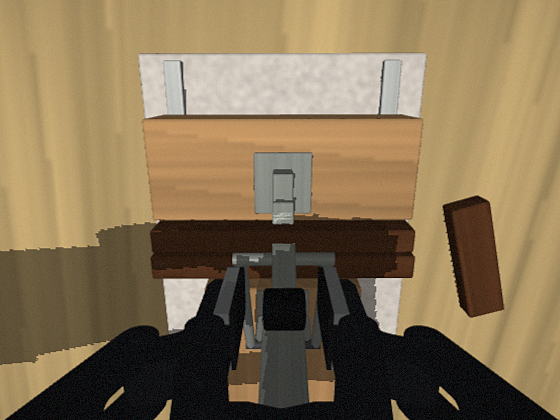

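Request:
send_rows(linear=[[0,0,0.07],[0,0,0.07],[0,0,0.07],[0,0,0.07],[0,0,0.07],[0,0,0.07],[0,0,0.07]], turn=[[0,0,0],[0,0,0],[0,0,0],[0,0,0],[0,0,0],[0,0,0],[0,0,0]], fingers=[30,22,15,10,10,10,10])

```text
clock: 4.35
ee_pos: [517.1, 148.2, 324.1]
tcp_rot: [-0.034, 0.706, 0.034, 0.707]
contact_force: [2.6, 1.7, 1.7]
finger_gap: 0.17
```

```bash
python3 snap.py 4
```

```text
4.35 [517.1 148.2 324.1] [[0.001, -0.095, 0.995], [0.0, 0.995, 0.095], [-1.0, 0.0, 0.001]] [2.6  1.73 1.74] 0.17
```

View pics/w4.png

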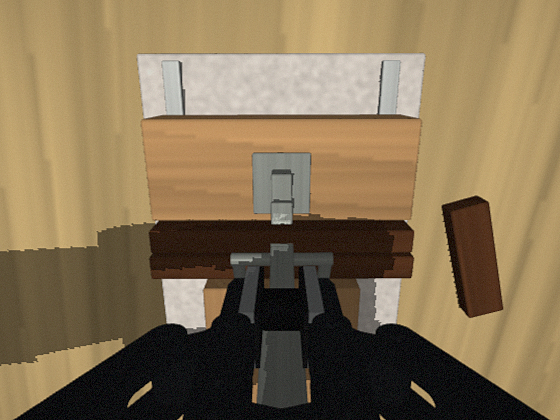

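```bash
cat > kin.py <<'E'
import numpy as np
from scipy.optimize import fsolve
pin=lambda a:np.array([-16*np.sin(a+.349),16*np.cos(a+.349)])
R=lambda t:np.array([[np.cos(t),-np.sin(t)],[np.sin(t),np.cos(t)]])
bar=lambda a,t:pin(a)+R(t)@[85,0]
bead=lambda a,t:pin(a)+R(t)@[92.5,30]
def from_bar(b,g=(0,.2)): return fsolve(lambda q:bar(*q)-b,g)
def from_bead(b,g=(0,.2)): return fsolve(lambda q:bead(*q)-b,g)
E
python3 - <<'E'
from kin import *
for t in(.44,.46,.48,.5): print(t,bead(.196,t).round(1),bar(.196,t).round(1))
print("from bead",from_bead(np.array([60.2,82.0]),(.2,.47)))
g=(.2,.47)
for b in[(70,50),(78,42),(88.4,32),(88.4,20),(88.4,12),(88.4,6),(88.4,0),(86,0),(83,0),(81,0),(79.4,0),(78.4,0)]:
    g=from_bar(np.array(b),g);B=bead(*g);h=80*np.array([-np.sin(g[0]),np.cos(g[0])])
    print(b,"a,th",g.round(3),"bead",B.round(1),"handle tip",h.round(1))
E
```

```text
0.44 [62.6 80.2] [68.6 49.9]
0.46 [61.3 81.6] [67.9 51.4]
0.48 [59.9 83. ] [67.1 52.9]
0.5 [58.5 84.4] [66.3 54.4]
from bead [0.22816995 0.46931511]
(70, 50) a,th [0.114 0.433] bead [64.2 80.4] handle tip [-9.1 79.5]
(78, 42) a,th [-0.17   0.314] bead [75.9 72.8] handle tip [13.6 78.8]
(88.4, 32) a,th [-0.672  0.199] bead [89.8 62.9] handle tip [49.8 62.6]
(88.4, 20) a,th [-0.57   0.052] bead [94.3 50.3] handle tip [43.2 67.3]
(88.4, 12) a,th [-0.568 -0.043] bead [97.2 41.7] handle tip [43.  67.4]
(88.4, 6) a,th [-0.597 -0.112] bead [99.2 35. ] handle tip [45.  66.1]
(88.4, 0) a,th [-0.653 -0.181] bead [101.2  28.2] handle tip [48.6 63.6]
(86, 0) a,th [-0.505 -0.187] bead [98.9 28.1] handle tip [38.7 70. ]
(83, 0) a,th [-0.319 -0.189] bead [96.  28.1] handle tip [25.1 76. ]
(81, 0) a,th [-0.191 -0.187] bead [93.9 28.1] handle tip [15.2 78.5]
(79.4, 0) a,th [-0.084 -0.183] bead [92.2 28.1] handle tip [ 6.7 79.7]
(78.4, 0) a,th [-0.015 -0.179] bead [91.1 28.2] handle tip [ 1.2 80. ]
```

Request:
send_rows(linear=[[0.08,0.2,0.03],[0.16,0.37,0.03],[0.4,0.8,0.03],[0.65,1.15,0.03],[0.92,1.54,0.03],[1.3,1.85,0.03],[1.7,2.2,0.03],[2.1,2.5,0.03],[2.5,2.8,0.03],[2.85,3.1,0.03],[3.17,3.38,0.03],[3.17,3.38,0.03],[3.17,3.38,0.03]], turn=[[0,0,0],[0,0,0],[0,0,0],[0,0,0],[0,0,0],[0,0,0],[0,0,0],[0,0,0],[0,0,0],[0,0,0],[0,0,0],[0,0,0],[0,0,0]], fingers=[10,10,10,10,10,10,10,10,10,10,10,10,10])

```text
clock: 5.7
ee_pos: [514.1, 181.2, 291.7]
tcp_rot: [-0.034, 0.706, 0.033, 0.706]
contact_force: [2.6, -4.5, 2.1]
finger_gap: 0.171
```

```bash
python3 snap.py 5
python3 - <<'E'
from h import *
for n in("scene","top"):
    p,d=vision.camera(n);cv2.imwrite(f"pics/{n}5.png",p);np.save(f"pics/{n}5.npy",d)
    if n=="scene": crop(p,220,130,135,100,5.9,"pics/s5.png")
E
```

```text
5.7 [514.1 181.2 291.7] [[0.0, -0.094, 0.996], [-0.002, 0.996, 0.094], [-1.0, -0.002, 0.0]] [ 2.62 -4.51  2.15] 0.171
```

View pics/w5.png

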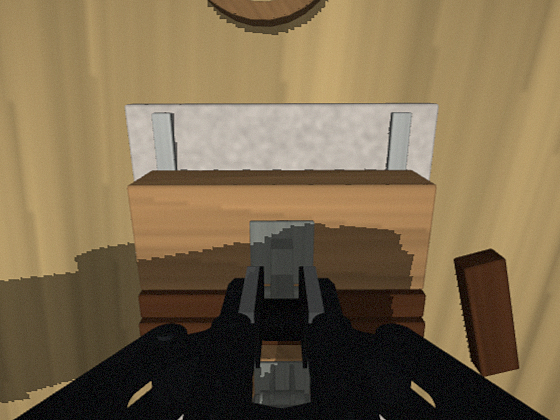

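View pics/s5.png

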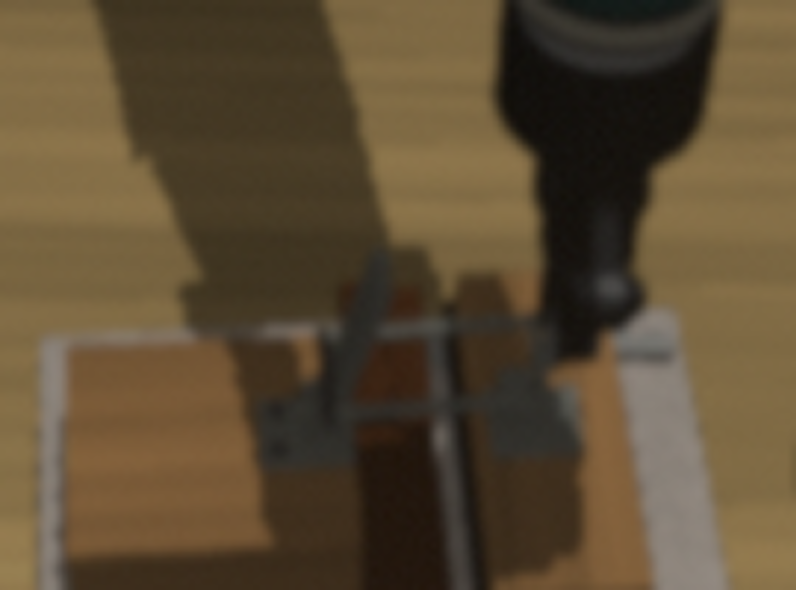

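Run:
```python
import sys;sys.argv=["",'5'];exec(open("meas.py").read())
q=np.clip(p.astype(float)*2.2,0,255).astype(np.uint8);crop(q,225,205,110,90,7,"pics/w5c.png")
for v in range(220,320,4): print(v,d[v,281].round(0),X[v,281].round(1), X[v,276].round(1))
for v in (340,360,380,395): print(v, X[v,281].round(1))
```

```text
tcp cl [[111.3  -4.5 291.7]]
220 208.0 [122.2  -3.   64.2] [122.   -0.2  63.8]
224 206.0 [120.6  -3.   66.2] [120.6  -0.3  66.2]
228 208.0 [117.8  -3.   65.2] [118.3  -0.3  66.5]
232 208.0 [115.8  -3.   66.2] [115.1  -0.2  64.3]
236 209.0 [113.4  -3.   65.9] [113.2  -0.2  65.5]
240 208.0 [111.6  -3.   67.6] [111.9  -0.3  68.2]
244 202.0 [112.   -3.   74.2] [112.   -0.3  74.2]
248 196.0 [112.2  -3.   80. ] [111.9  -0.4  79.3]
252 196.0 [110.1  -3.   80.4] [109.9  -0.4  79.8]
256 197.0 [107.9  -3.   80.4] [107.3  -0.4  79.2]
260 198.0 [105.5  -3.   80.3] [105.6  -0.4  80.5]
264 199.0 [103.  -3.  80.] [103.6  -0.4  81.2]
268 200.0 [100.5  -3.   79.7] [100.5  -0.4  79.7]
272 200.0 [98.3 -3.  80. ] [98.3 -0.4 79.9]
276 171.0 [110.1  -3.  106.8] [110.7  -0.8 108. ]
280 167.0 [110.6  -3.  111.4] [110.5  -0.8 111.2]
284 163.0 [110.4  -3.  114.8] [110.1  -0.9 114.3]
288 161.0 [110.2  -3.  117.8] [110.4  -0.9 118.2]
292 158.0 [109.7  -3.1 120.4] [109.8  -0.9 120.4]
296 154.0 [110.6  -3.1 125. ] [109.3  -1.  122.8]
300 145.0 [113.6  -3.1 133.1] [113.9  -1.1 133.5]
304 142.0 [113.7  -3.1 136.1] [113.7  -1.2 136.1]
308 140.0 [113.7  -3.1 138.8] [113.6  -1.2 138.6]
312 139.0 [112.5  -3.1 139.5] [112.9  -1.2 140.1]
316 138.0 [111.6  -3.1 140.7] [111.6  -1.2 140.8]
340 [100.8  -3.1 140.4]
360 [26.6 -3.  61.9]
380 [13.4 -3.  64.8]
395 [22.1 -3.  86.2]
```

View pics/w5c.png

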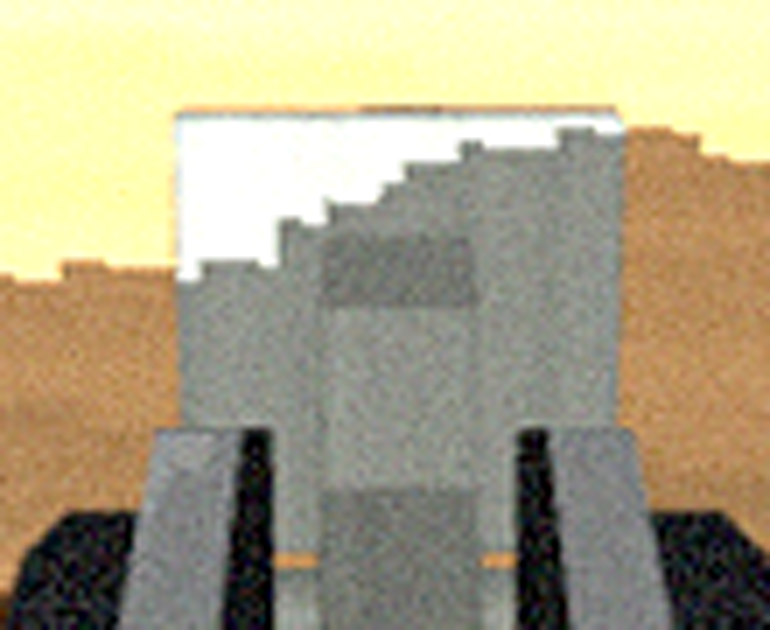

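```bash
for t in 3 4 5; do python3 - $t <<'E'
import sys;exec(open("meas.py").read())
from scipy.optimize import least_squares
# bead: dark pixels near column 281
c=int({'3':284,'4':284,'5':281}[sys.argv[1]])
A=X[:,c-5:c+6].reshape(-1,3);z0=s["ee_pos"][2]-152
m=(abs(A[:,2]-z0)<9.5)&(abs(A[:,0]-cl(s["ee_pos"])[0,0])<20);A=A[m];A=A[np.isfinite(A).all(1)]
f=least_squares(lambda q:np.hypot(A[:,0]-q[0],A[:,2]-q[1])-8,[A[:,0].mean(),z0-3],loss="soft_l1",f_scale=.5)
print(len(A),f.x.round(2),np.median(abs(f.fun)).round(2),A.min(0).round(1),A.max(0).round(1))
E
done
```

```text
tcp cl [[ 78.1  -3.6 324.3]]
472 [ 77.76 166.81] 0.31 [ 70.3  -5.5 162.9] [ 86.4  -1.6 175.9]
tcp cl [[ 78.1  -4.4 324.1]]
470 [ 77.95 166.7 ] 0.32 [ 71.2  -6.3 162.7] [ 86.4  -2.4 176.2]
tcp cl [[111.3  -4.5 291.7]]
468 [106.41 135.12] 0.36 [100.5  -5.  130.7] [114.9  -1.1 144.4]
```

Request:
send_rows(linear=[[0.05,0.2,0.04],[0.1,0.4,0.04],[0.15,0.6,0.04],[0.2,0.8,0.04],[0.2,0.95,0.04],[0.2,0.95,0.04]], turn=[[0,0,0],[0,0,0],[0,0,0],[0,0,0],[0,0,0],[0,0,0]], fingers=[10,10,10,10,10,10])

```text
clock: 6.45
ee_pos: [513.4, 190.7, 289.3]
tcp_rot: [-0.034, 0.707, 0.033, 0.706]
contact_force: [1.6, -4.5, 0.8]
finger_gap: 0.168
```

```bash
cat > bead.py <<'E'
import sys;exec(open("meas.py").read())
from kin import *
from scipy.optimize import least_squares
c=281;x0=cl(s["ee_pos"])[0,0]
A=X[:,c-5:c+6].reshape(-1,3);z0=s["ee_pos"][2]-152
m=(abs(A[:,2]-z0)<9.5)&(abs(A[:,0]-x0)<20);A=A[m]
f=least_squares(lambda q:np.hypot(A[:,0]-q[0],A[:,2]-q[1])-8,[A[:,0].mean(),z0-3],loss="soft_l1",f_scale=.5)
B=f.x-[17.85,84.5]
g=from_bead(B,(-.5,0));print("bead rel",B.round(1),"a,th",g.round(3),"bar rel keeper",(bar(*g)-[79.4,0]).round(1),len(A),"bead-tcp",(f.x[0]-x0).round(1),(f.x[1]-s["ee_pos"][2]).round(1))
S=X[:,c];m=(S[:,2]>z0-3-32)&(S[:,2]<z0-12)&(abs(S[:,0]-B[0]-17.85-4)<8);print("stem front",S[m][::2].round(1)[:,[0,2]].tolist())
E
python3 snap.py 6;python3 bead.py 6;python3 bead.py 5
```

```text
6.45 [513.4 190.7 289.3] [[-0.001, -0.094, 0.996], [-0.002, 0.996, 0.094], [-1.0, -0.002, -0.001]] [ 1.56 -4.51  0.77] 0.168
tcp cl [[120.8  -4.7 289.3]]
bead rel [98.  48.3] a,th [-0.785  0.041] bar rel keeper [12.3 18. ] 471 bead-tcp -5.0 -156.6
stem front [[119.6, 104.3], [119.5, 106.0], [119.3, 107.6], [119.1, 108.9], [119.5, 111.4], [119.7, 113.6], [119.2, 114.4], [119.2, 116.1], [119.0, 117.5], [118.7, 118.6], [119.0, 120.6], [119.6, 123.2]]
tcp cl [[111.3  -4.5 291.7]]
bead rel [88.6 50.6] a,th [-0.208  0.052] bar rel keeper [ 3.2 20.3] 468 bead-tcp -4.9 -156.6
stem front [[110.9, 107.3], [110.6, 108.8], [110.8, 110.9], [110.5, 112.2], [110.7, 114.5], [110.2, 115.2], [110.1, 116.8], [109.9, 118.2], [110.1, 120.2], [109.7, 121.1], [109.7, 122.8], [109.4, 123.8]]
```

View pics/w6.png

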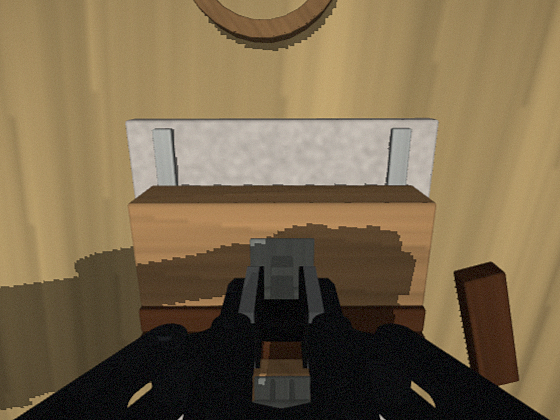

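Request:
send_rows(linear=[[0.15,0.08,0.03],[0.35,0.15,0.03],[0.6,0.2,0.03],[0.85,0.25,0.03],[1.1,0.3,0.03],[1.3,0.35,0.03],[1.3,0.35,0.03],[1.3,0.35,0.03]], turn=[[0,0,0],[0,0,0],[0,0,0],[0,0,0],[0,0,0],[0,0,0],[0,0,0],[0,0,0]], fingers=[10,10,10,10,10,10,10,10])

```text
clock: 7.3
ee_pos: [513.2, 195.2, 277.0]
tcp_rot: [-0.033, 0.706, 0.034, 0.706]
contact_force: [-0.4, 0.1, 4.4]
finger_gap: 0.173
```

```bash
python3 snap.py 7;python3 bead.py 7
python3 - <<'E'
from h import *
p,d=vision.camera("scene");crop(np.clip(p*2.,0,255).astype(np.uint8),260,160,90,70,8,"pics/s7.png")
E
```

```text
7.3 [513.2 195.2 277. ] [[-0.001, -0.095, 0.995], [0.001, 0.995, 0.095], [-1.0, 0.001, -0.0]] [-0.4   0.1   4.42] 0.173
tcp cl [[125.3  -4.9 277. ]]
bead rel [102.2  36.5] a,th [-0.846 -0.081] bar rel keeper [13.   7.2] 479 bead-tcp -5.2 -156.0
stem front [[120.4, 92.6], [120.7, 94.9], [120.9, 97.1], [120.4, 97.9], [121.0, 100.7], [121.0, 102.4], [121.3, 104.5], [121.4, 106.4]]
```

View pics/s7.png

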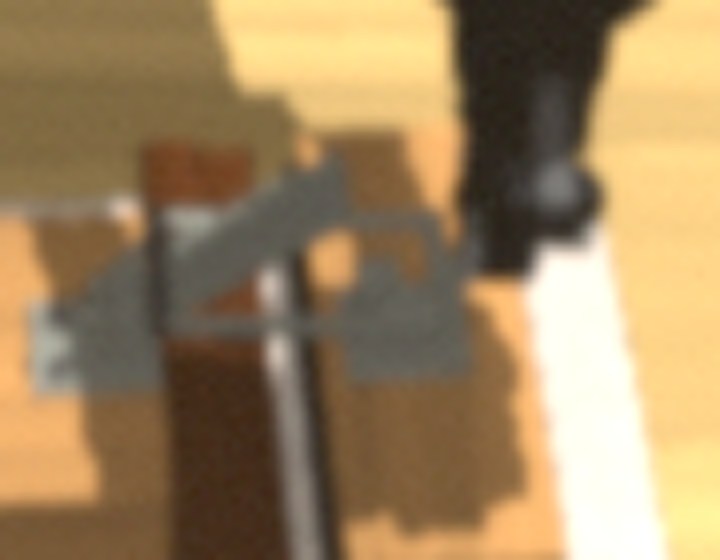

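Request:
send_rows(linear=[[0.2,-0.05,0],[0.4,-0.1,0],[0.6,-0.1,0],[0.75,-0.1,0],[0.75,-0.1,0],[0.75,-0.1,0]], turn=[[0,0,0],[0,0,0],[0,0,0],[0,0,0],[0,0,0],[0,0,0]], fingers=[10,10,10,10,10,10])

```text
clock: 8.0
ee_pos: [513.1, 195.5, 269.9]
tcp_rot: [-0.032, 0.706, 0.036, 0.706]
contact_force: [-1.0, 5.8, 4.6]
finger_gap: 0.178
```

```bash
python3 snap.py 8;python3 bead.py 8
python3 - <<'E'
from h import *
p,d=vision.camera("scene");crop(np.clip(p*2.,0,255).astype(np.uint8),260,160,90,70,8,"pics/s8.png")
import pickle
p=pickle.load(open("pics/w8.pkl","rb"))[2]
crop(np.clip(p*2.5,0,255).astype(np.uint8),225,215,110,110,6,"pics/w8c.png")
E
```

```text
8.0 [513.1 195.5 269.9] [[-0.0, -0.096, 0.995], [0.005, 0.995, 0.096], [-1.0, 0.005, 0.0]] [-0.95  5.83  4.63] 0.178
tcp cl [[125.6  -4.9 269.9]]
bead rel [103.7  29.8] a,th [-0.852 -0.15 ] bar rel keeper [12.4  1.3] 473 bead-tcp -4.1 -155.6
stem front [[120.2, 86.7], [120.4, 88.9], [120.5, 90.8], [121.1, 93.6], [121.3, 95.6], [121.9, 98.2]]
```

View pics/s8.png

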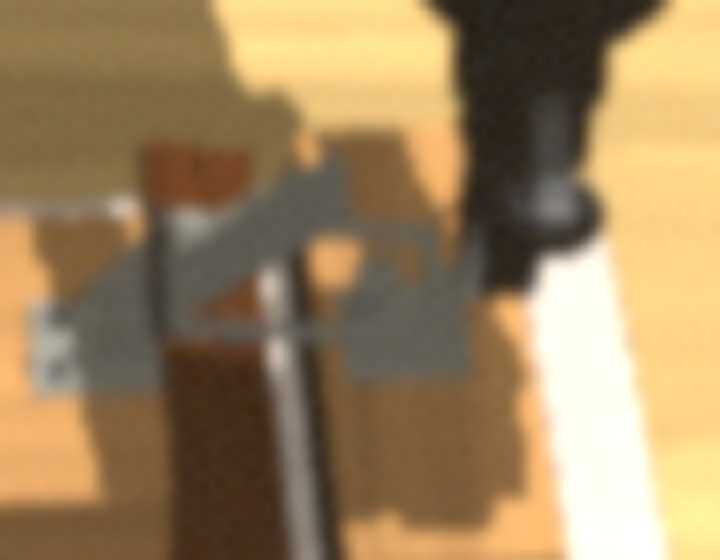

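View pics/w8c.png

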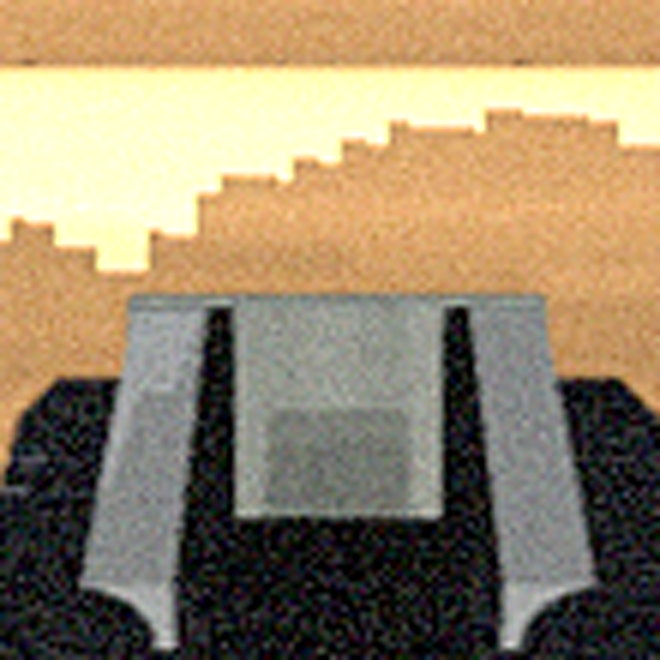

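Request:
send_rows(linear=[[0.08,-0.05,0],[0.15,-0.15,0],[0.15,-0.35,0],[0.15,-0.5,0],[0.15,-0.6,0],[0.15,-0.6,0]], turn=[[0,0,0],[0,0,0],[0,0,0],[0,0,0],[0,0,0],[0,0,0]], fingers=[10,10,10,10,10,10])

```text
clock: 8.7
ee_pos: [513.6, 190.3, 269.0]
tcp_rot: [-0.032, 0.706, 0.037, 0.707]
contact_force: [-2.9, 8.7, 6.8]
finger_gap: 0.174
```

```bash
python3 snap.py 9;python3 bead.py 9
```

```text
8.7 [513.6 190.3 269. ] [[0.0, -0.097, 0.995], [0.007, 0.995, 0.097], [-1.0, 0.007, 0.001]] [-2.88  8.69  6.79] 0.174
tcp cl [[120.4  -4.9 269. ]]
bead rel [98.9 29.1] a,th [-0.512 -0.176] bar rel keeper [6.9 0.9] 473 bead-tcp -3.6 -155.4
stem front [[114.2, 84.8], [114.9, 87.9], [114.7, 89.3], [116.1, 93.4], [116.0, 95.0], [116.3, 97.1]]
```

Request:
send_rows(linear=[[0,-0.05,0],[0,-0.1,0],[0,-0.1,0],[0,-0.1,0]], turn=[[0,0,0],[0,0,0],[0,0,0],[0,0,0]], fingers=[10,10,10,10])

```text
clock: 9.15
ee_pos: [513.8, 188.7, 268.6]
tcp_rot: [-0.032, 0.706, 0.036, 0.706]
contact_force: [-2.1, 6.5, 5.2]
finger_gap: 0.17
```

```bash
python3 snap.py 10;python3 bead.py 10
```

```text
9.15 [513.8 188.7 268.6] [[-0.0, -0.096, 0.995], [0.006, 0.995, 0.096], [-1.0, 0.006, 0.0]] [-2.12  6.54  5.25] 0.17
tcp cl [[118.7  -4.9 268.6]]
bead rel [97.2 28.8] a,th [-0.397 -0.182] bar rel keeper [5.  0.6] 471 bead-tcp -3.7 -155.4
stem front [[113.4, 86.5], [112.9, 87.3], [113.4, 89.9], [114.0, 92.7], [114.7, 95.6], [115.0, 97.7]]
```

Request:
send_rows(linear=[[0.02,-0.1,0],[0.04,-0.2,0],[0.04,-0.25,0],[0.04,-0.25,0]], turn=[[0,0,0],[0,0,0],[0,0,0],[0,0,0]], fingers=[10,10,10,10])

```text
clock: 9.6
ee_pos: [514.1, 185.8, 268.2]
tcp_rot: [-0.032, 0.706, 0.036, 0.706]
contact_force: [-2.1, 5.6, 5.7]
finger_gap: 0.173
```

```bash
python3 snap.py 11;python3 bead.py 11
```

```text
9.6 [514.1 185.8 268.2] [[-0.0, -0.096, 0.995], [0.005, 0.995, 0.096], [-1.0, 0.005, 0.0]] [-2.11  5.55  5.7 ] 0.173
tcp cl [[115.9  -4.9 268.2]]
bead rel [94.1 28.3] a,th [-0.201 -0.184] bar rel keeper [1.8 0.2] 471 bead-tcp -3.9 -155.4
stem front [[110.0, 85.4], [109.2, 85.9], [110.1, 89.2], [110.5, 91.6], [111.4, 94.8], [111.6, 96.8]]
```

Request:
send_rows(linear=[[0,-0.07,0],[0,-0.12,0],[0,-0.12,0],[0,-0.12,0]], turn=[[0,0,0],[0,0,0],[0,0,0],[0,0,0]], fingers=[10,10,10,10])

```text
clock: 10.05
ee_pos: [514.2, 184.4, 268.1]
tcp_rot: [-0.032, 0.706, 0.035, 0.706]
contact_force: [-1.2, 4.6, 5.7]
finger_gap: 0.171
```

```bash
python3 snap.py 12;python3 bead.py 12
```

```text
10.05 [514.2 184.4 268.1] [[-0.0, -0.096, 0.995], [0.004, 0.995, 0.096], [-1.0, 0.004, 0.0]] [-1.24  4.63  5.66] 0.171
tcp cl [[114.4  -4.9 268.1]]
bead rel [92.5 28.2] a,th [-0.103 -0.182] bar rel keeper [0.3 0.1] 471 bead-tcp -4.1 -155.4
stem front [[109.2, 81.1], [108.5, 86.3], [108.5, 88.2], [109.5, 91.6], [109.8, 93.7], [110.2, 96.1]]
```

Request:
send_rows(linear=[[0,-0.05,0],[0,-0.08,0],[0,-0.08,0]], turn=[[0,0,0],[0,0,0],[0,0,0]], fingers=[10,10,10])

```text
clock: 10.4
ee_pos: [514.3, 183.6, 268.0]
tcp_rot: [-0.033, 0.706, 0.035, 0.706]
contact_force: [-2.0, 4.2, 5.5]
finger_gap: 0.17
```

```bash
python3 snap.py 13;python3 bead.py 13
```

```text
10.4 [514.3 183.6 268. ] [[-0.0, -0.096, 0.995], [0.004, 0.995, 0.096], [-1.0, 0.004, 0.0]] [-2.05  4.21  5.48] 0.17
tcp cl [[113.6  -4.9 268. ]]
bead rel [91.7 28.2] a,th [-0.052 -0.181] bar rel keeper [-0.5  0. ] 468 bead-tcp -4.1 -155.3
stem front [[107.2, 84.5], [107.8, 87.3], [107.8, 89.1], [108.2, 91.6], [109.1, 94.7], [109.1, 96.4]]
```

Request:
send_rows(linear=[[0,-0.05,0],[0,-0.1,0],[0,-0.1,0]], turn=[[0,0,0],[0,0,0],[0,0,0]], fingers=[10,10,10])

```text
clock: 10.75
ee_pos: [514.3, 183.1, 268.1]
tcp_rot: [-0.032, 0.706, 0.036, 0.706]
contact_force: [-1.4, 6.1, 5.5]
finger_gap: 0.169
```

```bash
python3 snap.py 14;python3 bead.py 14
```

```text
10.75 [514.3 183.1 268.1] [[-0.0, -0.096, 0.995], [0.006, 0.995, 0.096], [-1.0, 0.006, 0.0]] [-1.37  6.15  5.5 ] 0.169
tcp cl [[113.1  -4.9 268.1]]
bead rel [91.5 28.3] a,th [-0.039 -0.179] bar rel keeper [-0.6  0.1] 472 bead-tcp -3.8 -155.4
stem front [[111.5, 81.4], [106.9, 85.3], [107.7, 88.4], [107.8, 90.4], [108.5, 93.2], [108.7, 95.1]]
```

Request:
send_rows(linear=[[0,0,0],[0,0,0],[0,0,0],[0,0,0],[0,0,0],[-1,0,0],[-3,0,0],[-6,0,0],[-8,0,0],[-8,0,0],[-8,0,0]], turn=[[0,0,0],[0,0,0],[0,0,0],[0,0,0],[0,0,0],[0,0,0],[0,0,0],[0,0,0],[0,0,0],[0,0,0],[0,0,0]], fingers=[22,30,40,45,45,45,45,45,45,45,45])

```text
clock: 11.9
ee_pos: [514.7, 181.3, 348.0]
tcp_rot: [-0.034, 0.706, 0.034, 0.707]
contact_force: [-0.0, -0.3, 0.2]
finger_gap: 0.451
```

```bash
python3 snap.py 15
python3 - <<'E'
from h import *
p,d=vision.camera("scene");crop(np.clip(p*2.,0,255).astype(np.uint8),260,160,90,70,8,"pics/s15.png")
E
```

```text
11.9 [514.7 181.3 348. ] [[0.001, -0.095, 0.995], [0.0, 0.995, 0.095], [-1.0, 0.0, 0.001]] [-0.   -0.3   0.16] 0.451
```

View pics/w15.png

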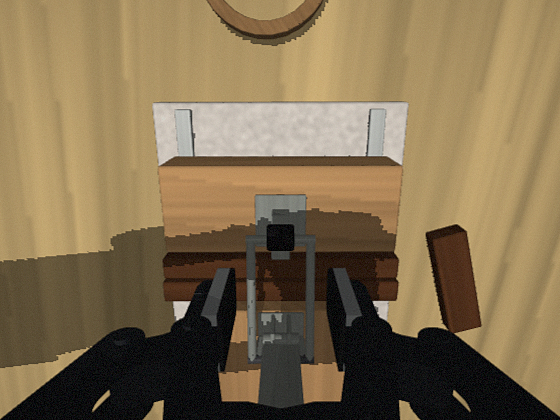

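View pics/s15.png

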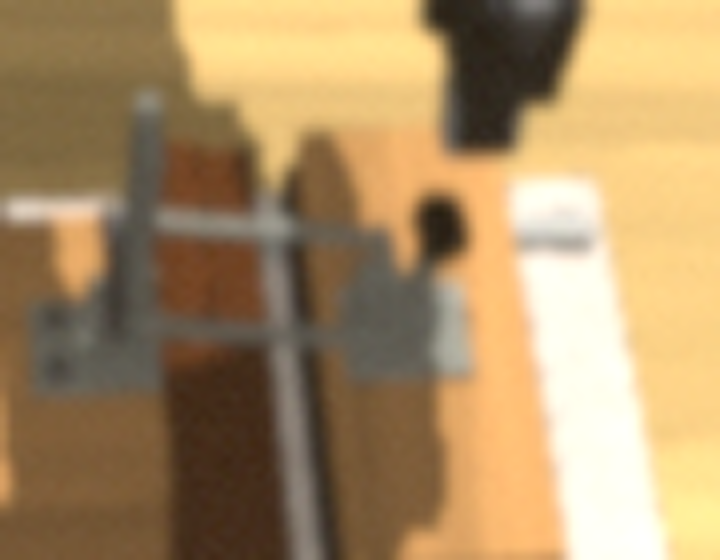

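Run:
```python
import sys;sys.argv=["",'15'];exec(open("meas.py").read())
crop(np.clip(p*2.5,0,255).astype(np.uint8),235,185,90,90,7,"pics/w15c.png")
from kin import *
from scipy.optimize import least_squares
A=X[224:252,274:288].reshape(-1,3);A=A[A[:,2]>103]
f=least_squares(lambda q:np.hypot(A[:,0]-q[0],A[:,2]-q[1])-8,[109,113],loss="soft_l1",f_scale=.5)
B=f.x-[17.85,84.5];g=from_bead(B,(0,-.18));print(f.x,"a,th",g.round(3),"bar rel",(bar(*g)-[79.4,0]).round(1))
for v in range(234,256,3): print(v,[X[v,u].round(1)[[0,2]].tolist() for u in (250,258,264,272,281,298,304,310)])
for v in range(330,405,6): print("h",v,np.median(X[v,274:288],0).round(1))
```

```text
tcp cl [[111.3  -5.1 348. ]]
[109.50567714 112.86823941] a,th [-0.051 -0.179] bar rel [-0.5  0.2]
234 [[91.7, 62.4], [93.0, 65.6], [92.7, 65.0], [114.3, 120.1], [114.0, 119.4], [92.9, 65.5], [92.7, 64.8], [91.8, 62.6]]
237 [[98.9, 86.2], [99.0, 86.3], [98.8, 86.0], [112.5, 120.1], [112.6, 120.4], [99.0, 86.5], [99.1, 86.7], [99.7, 88.2]]
240 [[97.7, 88.6], [97.7, 88.4], [97.6, 88.2], [111.1, 121.2], [110.9, 120.7], [97.4, 87.7], [97.6, 88.2], [97.5, 88.0]]
243 [[95.4, 88.1], [94.9, 86.8], [94.8, 86.7], [109.2, 121.0], [108.9, 120.3], [95.0, 87.2], [95.2, 87.6], [94.9, 86.9]]
246 [[93.5, 88.7], [82.5, 63.0], [82.3, 62.5], [107.4, 121.0], [107.1, 120.3], [82.0, 61.8], [82.3, 62.5], [93.5, 88.6]]
249 [[91.7, 89.3], [80.1, 63.0], [79.4, 61.3], [105.0, 119.9], [104.5, 118.7], [80.3, 63.3], [80.0, 62.7], [91.5, 89.0]]
252 [[89.5, 89.3], [63.8, 31.9], [64.0, 32.3], [91.4, 93.6], [91.5, 93.9], [63.4, 31.0], [63.7, 31.6], [89.0, 88.1]]
255 [[87.7, 90.1], [63.6, 37.3], [64.0, 38.3], [89.7, 94.4], [89.7, 94.4], [63.5, 37.2], [63.7, 37.6], [87.3, 89.3]]
h 330 [11.9 -3.5 65.1]
h 336 [22.2 -3.5 86.6]
h 342 [19.1 -3.5 89.4]
h 348 [ 22.5  -3.5 100.3]
h 354 [ 22.9  -3.5 107. ]
h 360 [ 23.6  -3.6 113.7]
h 366 [ 23.7  -3.6 119.5]
h 372 [ 24.2  -3.8 125.4]
h 378 [ 24.5  -3.6 130.8]
h 384 [ 25.3  -3.6 136.6]
h 390 [ 25.4  -3.6 141.4]
h 396 [ 26.3  -3.6 146.8]
h 402 [ 26.1  -3.6 150.9]
```

View pics/w15c.png

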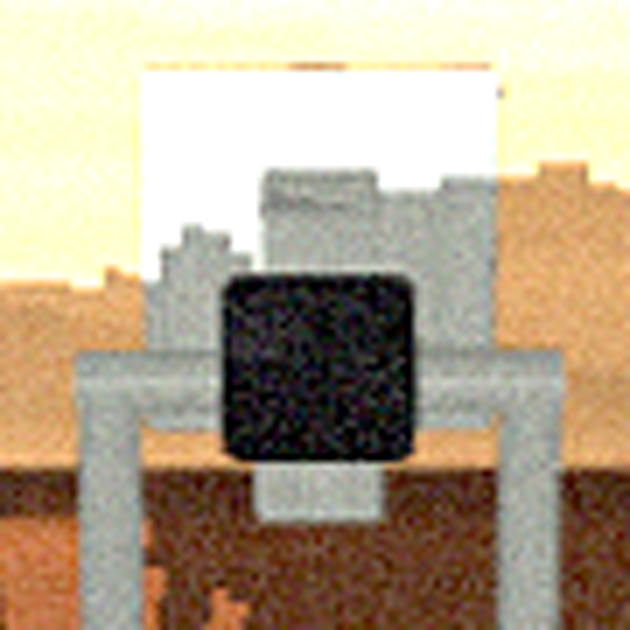

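Request:
send_rows(linear=[[0,-2,0],[0,-4,0],[0,-6.1,0],[0,-6.1,0],[1,-6.1,0],[2,-6.1,0],[2.8,-6.1,0],[2.8,-6.1,0],[2.8,-6.1,0]], turn=[[0,0,0],[0,0,0],[0,0,0],[0,0,0],[0,0,0],[0,0,0],[0,0,0],[0,0,0],[0,0,0]], fingers=[20,0,0,0,0,0,0,0,0])

```text
clock: 12.9
ee_pos: [520.3, 121.0, 319.0]
tcp_rot: [-0.034, 0.707, 0.034, 0.706]
contact_force: [0.3, -0.4, 0.9]
finger_gap: -0.0
```

```bash
python3 snap.py 16
python3 - <<'E'
from h import *
s=r.observe();print(cl(s["ee_pos"]))
p,d=vision.camera("scene");crop(np.clip(p*2.,0,255).astype(np.uint8),250,130,100,80,7,"pics/s16.png")
E
```

```text
12.9 [520.3 121.  319. ] [[-0.001, -0.096, 0.995], [-0.0, 0.995, 0.096], [-1.0, -0.0, -0.001]] [ 0.34 -0.41  0.9 ] -0.0
[[ 50.66881608  -5.24174978 319.58865305]]
```

View pics/w16.png

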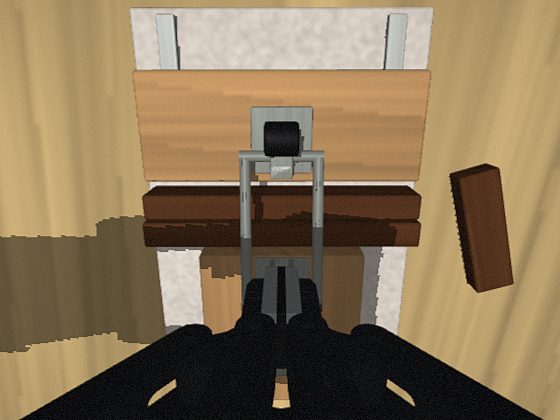

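View pics/s16.png

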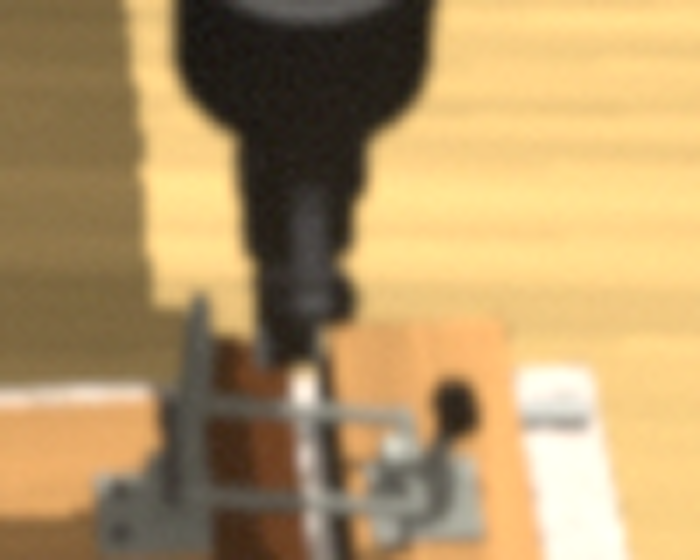

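Request:
send_rows(linear=[[0,-0.5,0],[0,-1.0,0],[0,-1.3,0],[0,-1.6,0],[0,-1.9,0],[0,-2.2,0],[0,-2.5,0],[0,-2.5,0]], turn=[[0,0,0],[0,0,0],[0,0,0],[0,0,0],[0,0,0],[0,0,0],[0,0,0],[0,0,0]], fingers=[0,0,0,0,0,0,0,0])

```text
clock: 13.8
ee_pos: [522.8, 96.5, 320.6]
tcp_rot: [-0.033, 0.706, 0.035, 0.707]
contact_force: [-1.5, 4.8, 3.1]
finger_gap: 0.002
```

```bash
python3 snap.py 17
python3 - <<'E'
from h import *
s=r.observe();print(cl(s["ee_pos"]))
E
```

```text
13.8 [522.8  96.5 320.6] [[0.001, -0.095, 0.995], [0.004, 0.995, 0.095], [-1.0, 0.003, 0.001]] [-1.53  4.84  3.08] 0.002
[[ 26.14967115  -5.27346732 320.53515966]]
```

View pics/w17.png

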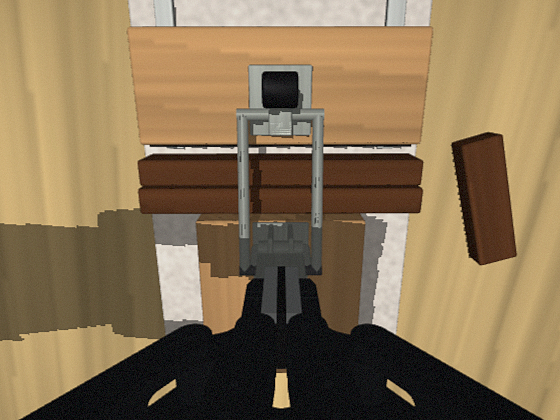

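Request:
send_rows(linear=[[0.05,-0.4,0],[0.1,-0.8,0],[0.22,-1.23,0],[0.36,-1.65,0],[0.5,-2.05,0],[0.7,-2.5,0],[0.94,-2.94,0],[0.94,-2.94,0]], turn=[[0,0,0],[0,0,0],[0,0,0],[0,0,0],[0,0,0],[0,0,0],[0,0,0],[0,0,0]], fingers=[0,0,0,0,0,0,0,0])

```text
clock: 14.65
ee_pos: [525.7, 66.5, 312.3]
tcp_rot: [-0.033, 0.705, 0.034, 0.707]
contact_force: [-1.4, 3.0, 5.9]
finger_gap: -0.005
```

```bash
python3 snap.py 18
python3 - <<'E'
from h import *
s=r.observe();print(cl(s["ee_pos"]))
p,d=vision.camera("scene");crop(np.clip(p*2.,0,255).astype(np.uint8),250,130,100,80,7,"pics/s18.png")
E
```

```text
14.65 [525.7  66.5 312.3] [[0.002, -0.095, 0.995], [0.001, 0.995, 0.095], [-1.0, 0.001, 0.002]] [-1.35  3.01  5.87] -0.005
[[ -3.9656666   -5.34788051 312.25622781]]
```

View pics/s18.png

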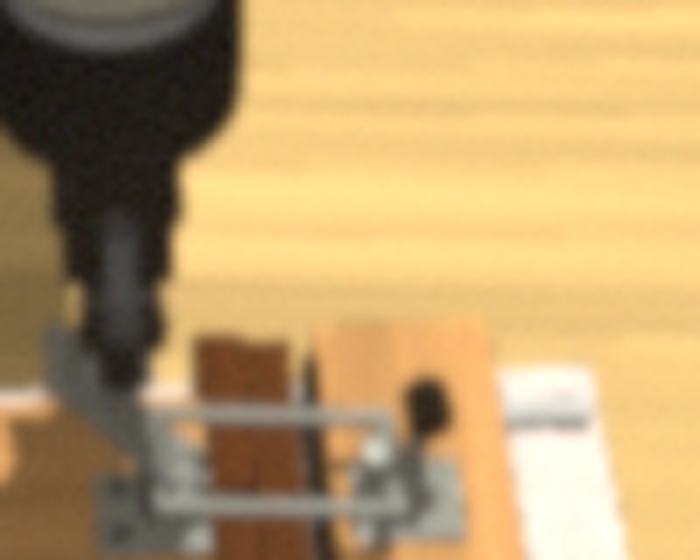

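View pics/w18.png

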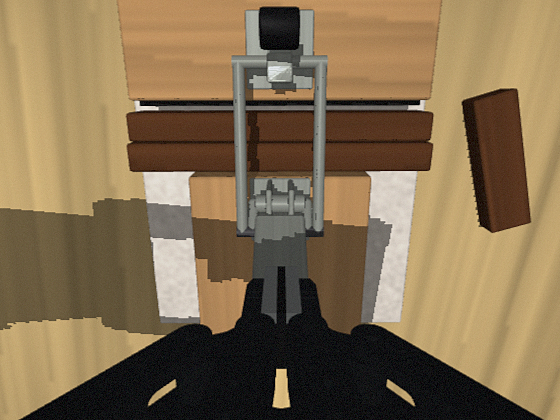

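Request:
send_rows(linear=[[0.3,-0.35,0],[0.6,-0.7,0],[0.95,-1.03,0],[1.3,-1.36,0],[1.7,-1.65,0],[2.1,-1.95,0],[2.6,-2.2,0],[2.6,-2.2,0]], turn=[[0,0,0],[0,0,0],[0,0,0],[0,0,0],[0,0,0],[0,0,0],[0,0,0],[0,0,0]], fingers=[0,0,0,0,0,0,0,0])

```text
clock: 15.55
ee_pos: [527.9, 43.8, 284.3]
tcp_rot: [-0.034, 0.706, 0.033, 0.707]
contact_force: [1.2, -1.2, 0.6]
finger_gap: 0.005
```

```bash
python3 snap.py 19
python3 - <<'E'
from h import *
s=r.observe();print(cl(s["ee_pos"]))
E
```

```text
15.55 [527.9  43.8 284.3] [[0.001, -0.094, 0.996], [-0.001, 0.996, 0.094], [-1.0, -0.001, 0.001]] [ 1.19 -1.2   0.63] 0.005
[[-26.54270013  -5.32978469 284.19071374]]
```

View pics/w19.png

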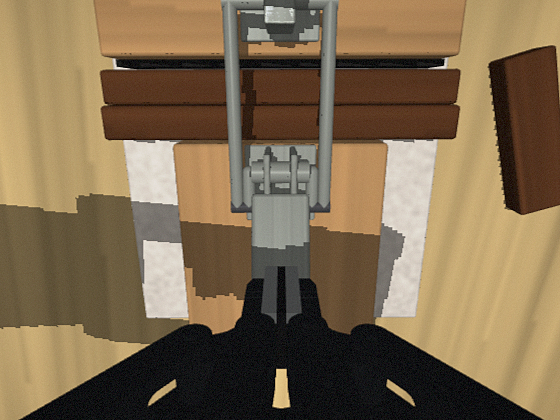

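Run:
```python
import sys;sys.argv=["",'19'];exec(open("meas.py").read())
for v in range(198,265,8): print(v,np.median(X[v,270:292],0).round(1))
```

```text
tcp cl [[-26.8  -5.4 284.3]]
198 [ 7.3 -3.9 92.7]
206 [ 4.  -3.9 94. ]
214 [ 0.7 -3.9 95.3]
222 [-2.5 -3.9 97. ]
230 [-5.7 -3.9 98.4]
238 [-9.  -3.9 99.7]
246 [-12.3  -3.9 100.9]
254 [-15.6  -3.9 102.1]
262 [-18.7  -3.9 103.6]
```

Request:
send_rows(linear=[[0.5,-0.3,0],[1.0,-0.5,0],[1.5,-0.5,0],[1.8,-0.5,0],[1.9,-0.5,0],[1.9,-0.5,0]], turn=[[0,0,0],[0,0,0],[0,0,0],[0,0,0],[0,0,0],[0,0,0]], fingers=[0,0,0,0,0,0])

```text
clock: 16.2
ee_pos: [528.1, 39.6, 264.8]
tcp_rot: [-0.034, 0.707, 0.034, 0.706]
contact_force: [0.9, 0.7, -0.2]
finger_gap: 0.004
```

```bash
python3 snap.py 20
python3 - <<'E'
import sys;sys.argv=["",'20'];exec(open("meas.py").read())
for v in range(180,262,10): print(v,np.median(X[v,270:292],0).round(1))
E
```

```text
16.2 [528.1  39.6 264.8] [[-0.001, -0.095, 0.995], [-0.0, 0.995, 0.095], [-1.0, -0.0, -0.001]] [ 0.93  0.65 -0.25] 0.004
tcp cl [[-31.   -5.2 264.8]]
180 [15.2 -3.4 88.9]
190 [ 4.9 -3.4 65.4]
200 [ 6.5 -3.4 87.4]
210 [ 2.5 -3.4 88.2]
220 [-1.8 -3.4 88.1]
230 [-6.3 -3.4 88. ]
240 [-10.7  -3.4  88.1]
250 [-15.2  -3.4  88.1]
260 [-19.9  -3.4  88. ]
```

View pics/w20.png

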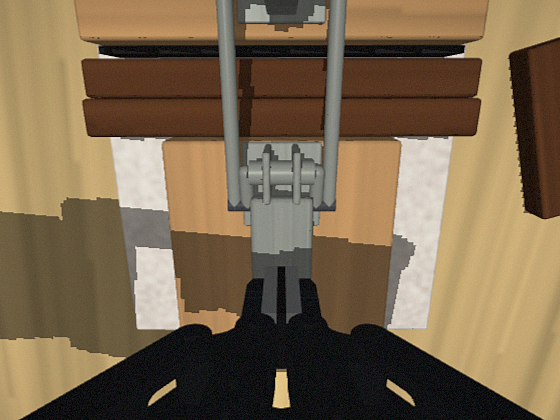

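Request:
send_rows(linear=[[0.2,0,0],[0.35,0,0],[0.4,0,0],[0.4,0,0]], turn=[[0,0,0],[0,0,0],[0,0,0],[0,0,0]], fingers=[0,0,0,0])

```text
clock: 16.65
ee_pos: [528.3, 39.6, 262.0]
tcp_rot: [-0.034, 0.706, 0.034, 0.707]
contact_force: [-1.6, -0.2, 3.4]
finger_gap: -0.0
```

Request:
send_rows(linear=[[0.05,0,0],[0.1,0,0],[0.1,0,0]], turn=[[0,0,0],[0,0,0],[0,0,0]], fingers=[0,0,0])

```text
clock: 16.95
ee_pos: [528.3, 39.6, 261.9]
tcp_rot: [-0.034, 0.706, 0.034, 0.707]
contact_force: [-2.8, 0.6, 8.4]
finger_gap: -0.001
```

Request:
send_rows(linear=[[0.05,0,0],[0.1,0,0],[0.14,0,0],[0.14,0,0],[0.14,0,0]], turn=[[0,0,0],[0,0,0],[0,0,0],[0,0,0],[0,0,0]], fingers=[0,0,0,0,0])

```text
clock: 17.45
ee_pos: [528.2, 39.6, 261.8]
tcp_rot: [-0.034, 0.706, 0.034, 0.707]
contact_force: [-5.1, 0.2, 13.0]
finger_gap: 0.004
```

Request:
send_rows(linear=[[0.05,0,0],[0.05,0,0],[0.05,0,0],[0.05,0,0],[0.05,0,0],[0.05,0,0],[0.05,0,0],[0.05,0,0],[0.05,0,0],[0.05,0,0]], turn=[[0,0,0],[0,0,0],[0,0,0],[0,0,0],[0,0,0],[0,0,0],[0,0,0],[0,0,0],[0,0,0],[0,0,0]], fingers=[0,0,0,0,0,0,0,0,0,0])

```text
clock: 18.45
ee_pos: [528.2, 39.6, 261.8]
tcp_rot: [-0.034, 0.706, 0.034, 0.707]
contact_force: [-6.2, 0.3, 16.1]
finger_gap: 0.004
```

Pressed with 16 N for a second. Next I lift straight up and check.

Request:
send_rows(linear=[[-0.3,0,0],[-1,0,0],[-3,0,0],[-6,0,0],[-10,0,0],[-14,0,0],[-16,0,0],[-16,0,0],[-16,0,0],[-16,0,0]], turn=[[0,0,0],[0,0,0],[0,0,0],[0,0,0],[0,0,0],[0,0,0],[0,0,0],[0,0,0],[0,0,0],[0,0,0]], fingers=[0,0,0,0,0,0,0,0,0,0])

```text
clock: 19.45
ee_pos: [528.1, 39.5, 415.8]
tcp_rot: [-0.033, 0.708, 0.034, 0.705]
contact_force: [0.5, -0.3, 0.0]
finger_gap: -0.002
```

```bash
python3 snap.py 21
python3 - <<'E'
import sys;sys.argv=["",'21'];exec(open("meas.py").read())
for v in range(160,300,8): print(v,np.median(X[v,274:288],0).round(1))
for n in("top","scene"):
    p,d=vision.camera(n);cv2.imwrite(f"pics/{n}21.png",p)
E
```

```text
19.45 [528.1  39.5 415.8] [[-0.004, -0.095, 0.995], [0.0, 0.995, 0.095], [-1.0, 0.0, -0.004]] [ 0.46 -0.31  0.05] -0.002
tcp cl [[-31.1  -5.2 415.8]]
160 [-3.9 -1.8 88. ]
168 [-10.5  -2.6  87.5]
176 [-17.   -1.8  87.7]
184 [-23.5  -1.8  88. ]
192 [-30.3  -1.8  87.8]
200 [-37.1  -1.8  88. ]
208 [-44.   -1.8  87.9]
216 [-51.1  -1.8  87.4]
224 [-58.2  -1.8  87.4]
232 [-75.1  -1.7  62.4]
240 [-83.1  -1.7  62.2]
248 [-91.3  -1.7  61.9]
256 [-128.4   -1.3   -1.1]
264 [-138.    -1.3   -0.6]
272 [-19.3  -2.8 251.2]
280 [-19.5  -2.9 257.5]
288 [-19.4  -2.9 263.8]
296 [-19.3  -3.  269.4]
```

View pics/w21.png

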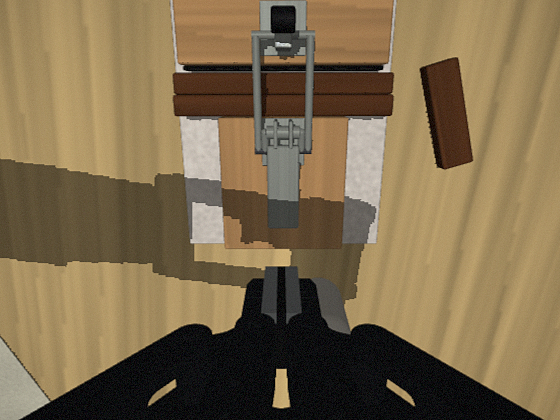

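View pics/top21.png

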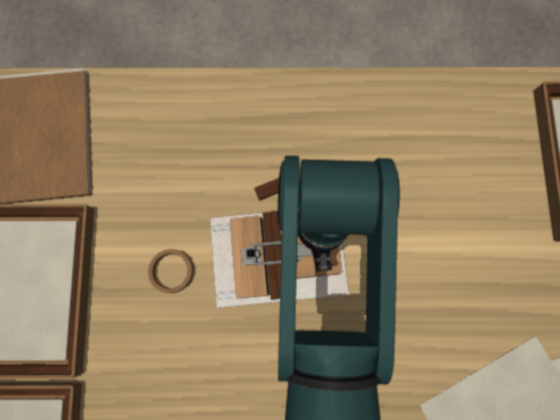

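View pics/scene21.png

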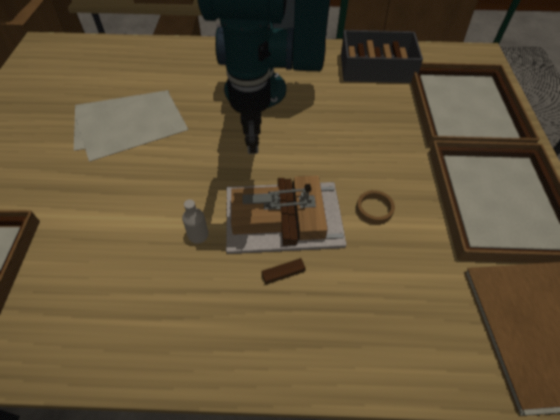

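```bash
python3 -c "
from cell import r
print(r.observe()['contact_force']);print(r.hand_in())"
```

```text
[-0.14097527 -0.15103641 -0.17547976]
the job is handed in; nothing more can be done
None
```

The draw latch is closed and the job is handed in at about 19.6 s on the clock. `r.hand_in()` gave no verdict.

**What I did**
- I pinched the bead, swung the loop out over the keeper's lip, lowered it beyond the lip and drew it back. Just before I let go, the bar measured within about 0.6 mm of its seat, with at most about 9 N on the loop at any reading.
- I let go, then pushed the lever over centre with the closed fingertips, with under 7 N at the readings. It went flat, and I leaned on it with 13 to 16 N for about 1 s before lifting the hand about 150 mm clear.

**Last checks**
- **Lever:** it lies flat, its top at an even 87.4–88.0 mm against the nominal 88.5 mm (the camera read about 0.5 mm low).
- **Loop and jaw:** the loop is still on the keeper and the jaw has visibly been drawn in. I did not measure its travel.
- **Forces and bystanders:** contact force is about 0 N. In the scene view the bottle, tape and offcut stand where they did at the start.

**What disagreed**
- The bead slipped about 5 mm in the fingers as the loop pivoted. I found it in the wrist depth picture and corrected for it before hooking.
- I once took the lever for home when it was only at about 1.17 rad. The depth picture showed it, and the next push down took it home.
- The readings while leaning also showed about 6 N sideways at the wrist, so the total force was about 17 N.

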